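Move the clip-in wardrobe light to the other dovetail slide

ROBOT

A 7-joint arm with a two-finger parallel gripper is mounted at the origin on the work surface. World frame = base frame: x ahead of the robot, y to its left, z up, the work surface at z = 0. Lengths are in m, angles in rad, forces in N, time in s.
With the tool pointing down it reaches from about 0.425 to 0.825 m from the base axis. Payload 3.6 kg.
Tool frame: the origin (TCP) lies at the very end of the fingers, on their centre line; the grasp point (between the pads) lies 19 mm behind it (arm.pinch_z is the distance from the TCP to the grasp point, in m); z points along the fingers, y is the line along which they close (so a half turn about z gives the same grasp; the last joint's range is limited). The gripper opens to 93 mm and grips with 3 to 60 N. Pads are 15 mm wide; open, the fingers measure 128 mm over their backs; the gripper's body (75 mm by 188 mm) begins 65 mm behind the grasp point.
Start: joints at [1.123, 0.615, -0.013, 1.423, 0.008, 1.103, -0.04], TCP at [0.266, -0.593, 0.219] pointing down, gripper open.
Joint ranges: [-3.12, 3.12], [-0.3, 2.06], [-1.34, 1.32], [0.26, 2.42], [-1.36, 4.5], [0.01, 1.98], [-2.84, 2.84]. Speed limits (rad/s): [2.79, 2.79, 3.14, 3.14, 3.14, 3.14, 3.14].

INTERFACE

Orientations are given as [roll, pitch, yaw] about the fixed x, y, z axes, in that order (R = Rz(yaw) Ry(pitch) Rx(roll)).
In Python, from plant import arm, optics gives the robot as it stands.
- The arm moves only by the tool apply_moves, never from a script. Its argument "commands" is a list that holds one entry, the list of rows, each a list of 7 numbers: the shift along the tool's x, y, z in mm, then the turn, a rotation vector about the tool's x, y, z in degrees, then the opening, from -1 (shut) to 1 (fully open). In form: [[[tx, ty, tz, rx, ry, rz, hand], ...]]. A call has 1 to 5 rows; each row shifts and turns the commanded pose from where the row before left it, along the tool's axes as they then stand; what a row does not reach is not made up. A row lasts 1/8 s, in which the tool goes at most 62.5 mm and 10.7 degrees, less where a joint would pass 70% of its speed; a pose out of reach is approached as far as the arm can. A call with a gripper value outside its range is refused whole. The fingers move at their own pace and stop on an object; "grip_force" is the grip in N (left out, the last holds). Time passes only in rows, so rows that do not move let the fingers close. It gives the time, the measured TCP pose, the force, the opening and the grip force at its end, in the units of the state.
- arm.get_obs(): the state, without advancing time (a new reading comes with each control period).
- optics.capture(name): name is "side" or "top" or "wrist"; returns the picture (384x512x3 uint8, blue, green, red); there is no depth.
- optics.camera_params(name): a dict with "mtx" (3x3 intrinsics, pixels), "k1" (the pictures are not rectified: a ray, as slopes to the right and down, at radius r is drawn at 1 + k1 r^2 times it, then the intrinsics apply), "rvec" (rotation vector, rad) and "tvec" (3), from world to camera coordinates, as OpenCV has them. Camera axes: x right, y down, z forward; pixel columns grow to the right and rows downward; lengths in m; the calibration is good to about 2 mm. A picture is of the moment at which its call begins: read the wrist's pose just before it. camera_params takes no time and is no camera call; for the wrist camera it gives the pose at the moment of the call.
- arm.job_done(): hands the job in; it is judged then, once.
Trained networks look in the newest picture that a camera, given by its name, has taken for a name from the list of things; names that differ only in an ending like _2 or _b are one class to them, and where a whole thing is asked for, a point or a joint stands for the part that bears it (a point fixed in the world has none). Each returns a list of dicts, best first, with "score" (0 to 1); they miss things now and then, are a little off and sometimes report something else, mostly with a low value. They report only what shows in the picture. A call takes as long as a camera call. They do not tell look-alikes from the thing itself.
- optics.find_in(camera, query): "xyz" ([x, y, z] in m, in world coordinates, good to about 4 mm: the middle of the surface that is visible of it).
- optics.cut_out(camera, query): "pixels" (384x512 bool, what is visible of it).
- optics.tip_of(camera, query): "xyz" ([x, y, z] in m, in world coordinates, good to about 4 mm: a listed point, or the origin of a listed thing).
The state is a dict: "clock": time; "q": joint angles; "qvel": joint speeds; "effort": joint torques, N m; "position": TCP position; "ee_rot": TCP orientation; "ft_force": force on the tool from outside, world axes, zero at the start; "wrist_torque": the same for the moment, N m; "width": finger opening in m; "grasp_force": force on a finger pad.
Only numpy, scipy, OpenCV 4.12 (cv2) and the standard library are available. Lean on these libraries where they do the work, as an engineer would, in place of code of your own. Each camera call takes 0.05 s, during which the arm holds its last target. There are 200 camera calls.

TASK

Move the wardrobe light from the dovetail slide it is latched in to the empty one: press the catch button behind it so that it springs loose, draw it out, and slide it the same way round into the other slide until the catch clicks and holds it in on its own, then let go. Press and push gently and do not force it against the stop, and leave the jar, the flask tin and the oak knob where they stand.

Things in the scene. Friction and masses are not known exactly. Their poses are not given: they have to be found in the camera images.
- light_grip (a point): Centre of the light's body, to grip: a black plastic box 56 mm long (x), 30 mm wide (y), from 14 to 64 mm above the underside of its foot, white lens on its -x end, white sensor dome 5 mm high on top. The point is 40 mm above the underside of the foot. +x is the leading end, which goes first into a slide. Mass 0.28 kg (varies by a quarter).
- light_foot (a point): Centre of the underside of the light's grey dovetail foot: 56 mm long, 40 mm wide at the bottom (edge 2 mm high), narrowing at 45 degrees to 24 mm at 10 mm height, axes as the body's. A notch underneath takes the catch. At the start it is latched in slide A, foot centre at seat_a.
- dock_a: Slide A, holding the light at the start: fixed aluminium base 160 x 66 mm, 10 mm thick; origin at the centre of its underside, on the shelf. +x runs along the channel from the open mouth to the stop, +y left, z up. A black stop block 35 x 50 mm, 22 mm above the channel floor, with spring plunger and catch, closes the far end from x = 31 mm.
- seat_a (a point): Middle of slide A's channel floor, 10 mm above the shelf, axes as the slide's. x -80 to -44 mm: open flat apron; -44 to -23: flared guides 10 mm high, 59 mm apart narrowing to 44; -24 to 42: two rails, tops 13 mm above the floor, 65 mm wide overall, overhanging at 45 degrees (44 mm apart at the floor, 28 mm at the lip): 2 mm play each side and upward.
- button_a (a point): Centre of the top of slide A's catch button: grey, 22 x 26 mm, 32 mm above the channel floor, 54 mm beyond the seat on the stop block, 26 mm beyond the light's leading face. Goes straight down 7 mm: 1 N to start, up to about 4 N with rubbing. 5.5 mm frees the light and the plunger pushes it about 12 mm to the mouth; then let the button up.
- catch_a (a joint): How far slide A's catch is pressed down, m: 0 up (holding), 0.007 fully down.
- dock_b: Slide B, empty at the start, of the same make, sizes, axes and origin as slide A. Only its stop block (with plunger, catch and button) has been set by hand anywhere from 13 mm nearer the mouth to 13 mm deeper than in A; the setting is not measured and must be felt.
- seat_b (a point): Middle of slide B's channel floor, 10 mm above the shelf, axes as the slide's. The light latches with its foot centre at x = -13 to +13 mm from here, depending on the stop's setting. Short of the click the plunger pushes it back out; 3 mm past the click it meets the rigid stop. A push of 13 N in all is ample; above 18 N on the stop is forcing it.
- catch_b (a joint): How far slide B's catch is pressed down, m: 0 up, 0.007 fully down. The entering foot presses its ramped tooth down 5 mm, from 24 mm before the latched place until the click, when it jumps back to 0.
- ejector_b (a joint): How far slide B's spring plunger is pushed in, m: 0 out, 0.012 with the light latched, 0.015 against the stop. It pushes the light to the mouth with 2 N (out) to 4 N (in). Sliding in takes up to about 9 N in all before the stop.
- jar: Glass jar with a steel lid, 68 mm across, 95 mm high, standing on the shelf; origin at its underside. Leave alone.
- tin: Flat steel flask-shaped tin with a twist cap, 26 x 80 mm, 119 mm high, standing; origin at its underside. Leave alone.
- knob_oak: Oak drawer knob, 36 mm across, 31 mm high, standing on the shelf; origin at its underside. Leave alone.
There are look-alikes about, which are no part of the job. Leave any purple look-alike of the dock_a alone. Leave any yellow look-alike of the part that bears light_grip alone.

How it is judged:
On the way, in this order (a step that is already met when the one before it is completed fails the run):
1. pressing the catch has let the light spring back from its latched place in slide A (x of light_foot in the frame of seat_a below -0.006 m and value of joint catch_a above 0.003 m), for 0.02 s.
2. the light is drawn out of slide A (distance between light_foot and seat_a above 0.06 m), for 0.05 s.
3. the light is in slide B past the click, catch up and plunger pushed in (value of joint ejector_b above 0.009 m and value of joint catch_b below 0.002 m and y of light_foot in the frame of seat_b between -0.004 and 0.004 m and z of light_foot in the frame of seat_b below 0.004 m and x of light_foot in the frame of seat_b above -0.018 m and angle between the x axis of light_foot and the x axis of seat_b, either way round below 0.1 rad), for 0.2 s.
At the end, for the whole second after the job is handed in: The light is latched in slide B by itself: plunger pushed in more than 9 mm, catch back up (within 2 mm), foot within 4 mm of the channel's centre line, less than 4 mm above its floor, turned less than 0.1 rad from the channel, upright within 0.1 rad, at rest and let go (all of step 3 and angle between light_foot's own z axis and vertical below 0.1 rad and velocity of joint ejector_b below 0.01 m/s); the robot touches nothing.
It fails at once if the light is forced against the rigid stop block of slide B with more than 18 N (contact force between light and stop_b_c0 above 18 N or contact force between light and stop_b_c1 above 18 N).
It fails at once if the robot presses a slide or its button with more than 45 N (contact force between any of the arm, the fingers and dock_a above 45 N or contact force between any of the arm, the fingers and dock_b above 45 N).
It fails at once if the jar, the tin or the knob is shifted more than 25 mm or tipped (distance of any of jar, tin, knob_oak from where it was at the start of the episode above 0.025 m or angle between any of jar, tin, knob_oak's own z axis and vertical above 0.3 rad).
It also fails if it takes over 58 s, if anything falls off the work surface, if the arm or the gripper's body presses on something with over 40 N, if the wrist force passes 120 N, or if a joint passes its speed limit or range.

## Working session

There is one attempt and no reset: what is moved stays moved. The work goes in short steps, Python scripts to look and compute and a tool call to move; the robot and the scene stay as the last step left them, time stands still between calls to the robot, and variables do not carry over. Pictures are saved under pics/ and viewed, at most 10 in all, crops included, and the job is handed in when it is done.

Besides the shell and the picture viewer there is one more tool, called after "Call:" by a JSON object that holds its "method" and its "body". apply_moves: Moves the arm, as the interface text tells. Its arguments: {"type":"object","properties":{"commands":{"type":"array","items":{"type":"array","items":{"type":"array","items":{"type":"number"}}}},"grip_force":{"type":"number"}},"required":["commands"]}

```bash
mkdir -p pics
cat > h.py <<'E'
import numpy as np, cv2
from plant import arm, optics
def ray(cam,px):
    p=optics.camera_params(cam); K=np.array(p["mtx"]);k=p["k1"]
    d=(np.array(px,float)-K[:2,2])/[K[0,0],K[1,1]]
    u=d.copy()
    for _ in range(20): u=d/(1+k*(u@u))
    R,_=cv2.Rodrigues(np.array(p["rvec"],float)); t=np.array(p["tvec"],float).ravel()
    return -R.T@t, R.T@np.array([u[0],u[1],1])
def onz(cam,px,z):
    c,d=ray(cam,px); return c+d*(z-c[2])/d[2]
def proj(cam,X):
    p=optics.camera_params(cam); K=np.array(p["mtx"]);k=p["k1"]
    R,_=cv2.Rodrigues(np.array(p["rvec"],float)); t=np.array(p["tvec"],float).ravel()
    c=R@np.array(X)+t; u=c[:2]/c[2]; u=u*(1+k*(u@u)); return u*[K[0,0],K[1,1]]+K[:2,2]
E
python3 - <<'E'
from h import *
ims=[]
for c in ["side","top"]:
    im=optics.capture(c); ims.append(im)
    for q in ["light_grip","light_foot","seat_a","button_a","dock_a","dock_b","jar","tin","knob_oak"]:
        print(c,q,[(np.round(r["xyz"],3).tolist(),round(r["score"],2),np.round(proj(c,r["xyz"])).tolist()) for r in optics.tip_of(c,q)])
cv2.imwrite("pics/a.png",cv2.resize(np.vstack(ims),None,fx=.78,fy=.78) if 0 else ims[1]); cv2.imwrite("pics/s.png",ims[0])
print(arm.get_obs())
E
```

```text
side light_grip [([0.541, 0.219, 0.049], 0.77, [238.0, 172.0]), ([0.543, 0.097, 0.038], 0.75, [240.0, 202.0])]
side light_foot [([0.54, 0.225, 0.008], 0.71, [238.0, 184.0]), ([0.543, 0.099, -0.004], 0.71, [240.0, 216.0])]
side seat_a [([0.538, 0.422, 0.009], 0.96, [236.0, 150.0]), ([0.534, 0.222, 0.009], 0.92, [235.0, 185.0]), ([0.552, -0.17, 0.004], 0.81, [248.0, 296.0])]
side button_a [([0.59, 0.214, 0.04], 0.38, [257.0, 176.0]), ([0.589, 0.418, 0.044], 0.36, [253.0, 140.0])]
side dock_a [([0.548, -0.167, -0.0], 0.87, [245.0, 296.0]), ([0.536, 0.222, 0.006], 0.83, [236.0, 186.0]), ([0.533, 0.416, -0.001], 0.78, [234.0, 154.0]), ([0.702, 0.358, 0.001], 0.67, [292.0, 161.0])]
side dock_b [([0.548, -0.167, -0.0], 0.87, [245.0, 296.0]), ([0.536, 0.222, 0.006], 0.83, [236.0, 186.0]), ([0.533, 0.416, -0.001], 0.78, [234.0, 154.0]), ([0.702, 0.358, 0.001], 0.67, [292.0, 161.0])]
side jar [([0.749, -0.012, -0.001], 0.71, [332.0, 242.0])]
side tin [([0.704, 0.36, 0.003], 0.71, [292.0, 161.0])]
side knob_oak [([0.429, 0.027, -0.002], 0.61, [191.0, 235.0])]
top light_grip [([0.539, 0.224, 0.0
[... 1143 characters left out ...]
, 267.0])]
{'clock': 1.0, 'q': array([ 1.12251474,  0.61488326, -0.01261825,  1.42340119,  0.00810111,
        1.10341582, -0.04044347]), 'qvel': array([-0.00035976,  0.00069994,  0.00123573,  0.00061527,  0.00261977,
       -0.0011265 , -0.00049526]), 'effort': array([ 1.33436843e-04, -4.58824217e+01,  2.08985908e-01, -1.66032726e+01,
       -6.11012243e-02,  1.31686823e-02,  2.19830486e-05]), 'position': array([ 0.26611765, -0.59298942,  0.21865064]), 'ee_rot': array([-3.14153407e+00, -4.44887708e-05,  4.21795818e-01]), 'ft_force': array([-0.03807206,  0.35055959, -0.00483916]), 'wrist_torque': array([ 0.01499926, -0.04256236,  0.06817791]), 'grasp_force': 0.0, 'width': 0.0929382497477809}
```

View pics/a.png

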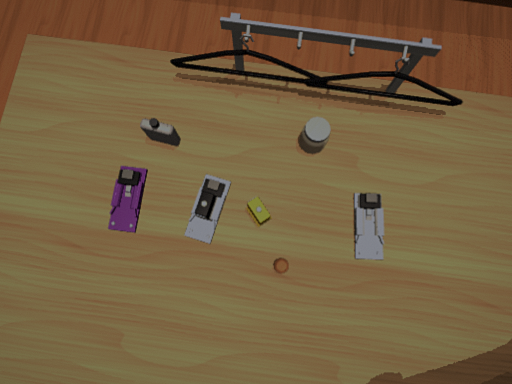

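View pics/s.png

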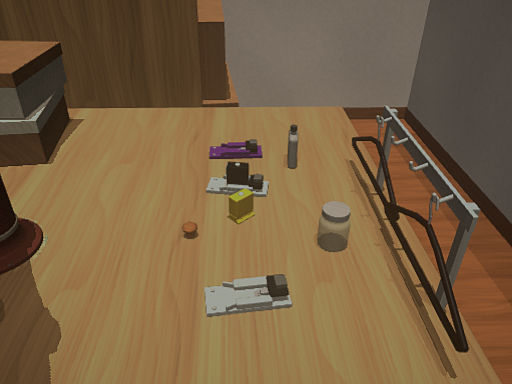

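Candidates for the light in the top picture: the black box at (205,205) sitting in a silver slide, and the yellow look-alike at (260,211). For the slides there is silver A at (208,208) holding the light, silver B, empty, at (369,227), and a purple look-alike at (128,198). The jar is at (315,135), the tin at (160,132) and the knob at (281,266). I choose the black box in silver A, and I'll check it in a crop and measure the yaws.

Run:
```python
from h import *
im=optics.capture("top")
crop=cv2.resize(im[160:260,170:400],None,fx=3.4,fy=3.4,interpolation=cv2.INTER_CUBIC); cv2.imwrite("pics/c.png",crop)
for r in optics.cut_out("top","dock_a"):
    m=r["pixels"]; ys,xs=np.nonzero(m)
    if len(xs)<50: continue
    P=np.array([onz("top",(x,y),0.012)[:2] for x,y in zip(xs,ys)],np.float32)
    c,s,a=cv2.minAreaRect(P*1000); print(np.mean(P,0),c,s,a,r["score"])
```

```text
[0.53544253 0.21879153] (538.27587890625, 221.75332641601562) (68.63672637939453, 159.5785675048828) 79.73995971679688 0.97Traceback (most recent call last):
  File "<stdin>", line 7, in <module>
  File "h.py", line 11, in onz
    c,d=ray(cam,px); return c+d*(z-c[2])/d[2]
        ~~~^^^^^^^^
  File "h.py", line 4, in ray
    p=optics.camera_params(cam); K=np.array(p["mtx"]);k=p["k1"]
ValueError: time passes only in moves, steps and waits
```

View pics/c.png

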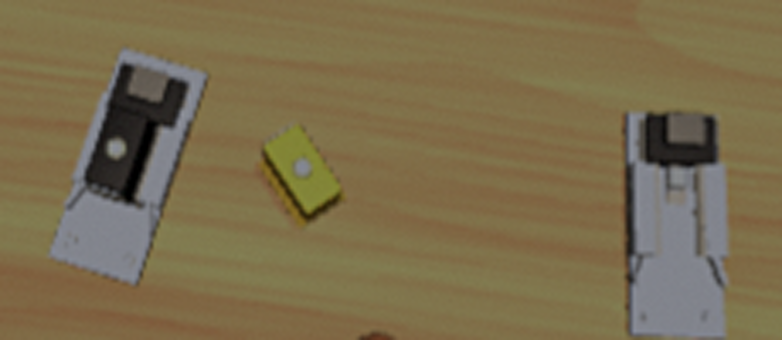

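Call:
{"method": "apply_moves", "body": {"commands": [[[0, -60, 0, 0, 0, 0, 1], [0, -60, 0, 0, 0, 0, 1], [0, -60, 0, 0, 0, 0, 1], [0, -60, 0, 0, 0, 0, 1], [0, -60, 0, 0, 0, 0, 1]]]}}

```text
clock: 1.72
position: [0.1426, -0.3177, 0.2188]
ee_rot: [3.141, -0.0, 0.422]
ft_force: [0.3, -0.3, -0.5]
width: 0.0929
grasp_force: 0.0
```

The crop shows the black light with its dome at (115,148) in silver slide A, the yellow look-alike at (300,175), and the empty silver slide B at (677,225). The choice holds.

Call:
{"method": "apply_moves", "body": {"commands": [[[60, 0, 0, 0, 0, 0, 1], [60, 0, 0, 0, 0, 0, 1], [60, 0, 0, 0, 0, 0, 1], [60, 0, 0, 0, 0, 0, 1], [60, 0, 0, 0, 0, 10, 1]]]}}

```text
clock: 2.35
position: [0.4185, -0.196, 0.219]
ee_rot: [3.141, -0.001, 0.243]
ft_force: [0.4, -0.3, 0.1]
width: 0.0927
grasp_force: 0.0
```

```bash
sed -i '2a\
import functools' h.py
python3 - <<'E'
s=open('h.py').read()
s=s.replace("optics.camera_params(cam)","cp(cam)").replace("def ray","CP={}\ndef cp(c):\n    if c not in CP: CP[c]=optics.camera_params(c)\n    return CP[c]\ndef ray",1).replace("import functools\n","")
open('h.py','w').write(s)
E
python3 - <<'E'
from h import *
cp("top")
im=optics.capture("top")
for r in optics.cut_out("top","dock_a"):
    m=r["pixels"]; ys,xs=np.nonzero(m)
    P=np.array([onz("top",(x,y),0.012)[:2] for x,y in zip(xs,ys)],np.float32)
    c,s,a=cv2.minAreaRect(P*1000); print(np.mean(P,0),c,s,a,r["score"])
E
```

```text
[0.5345334  0.21890499] (538.3568115234375, 221.17044067382812) (69.40274810791016, 158.93411254882812) 80.874755859375 0.93
[0.5331267  0.42035267] (534.7120971679688, 420.6427917480469) (155.73587036132812, 74.74219512939453) 0.09994782507419586 0.62
[ 0.5516084  -0.17102149] (552.5977172851562, -172.6038818359375) (162.34349060058594, 76.5105972290039) 8.080352783203125 0.59
```

Run:
```python
from h import *
im=optics.capture("wrist"); cp("wrist"); cv2.imwrite("pics/w1.png",im)
print(ray("wrist",(256,192)))
for q in ["seat_b","button_a","dock_b"]:
    print(q,[(np.round(r["xyz"],4).tolist(),round(r["score"],2),np.round(proj("wrist",r["xyz"])).tolist()) for r in optics.tip_of("wrist",q)])
```

```text
(array([ 0.49209648, -0.17438248,  0.38502634]), array([-0.2535178 , -0.0645868 , -0.96526042]))
seat_b [([0.552, -0.1721, 0.0095], 0.93, [269.0, 45.0])]
button_a []
dock_b [([0.5516, -0.1727, 0.0003], 0.58, [269.0, 47.0])]
```

View pics/w1.png

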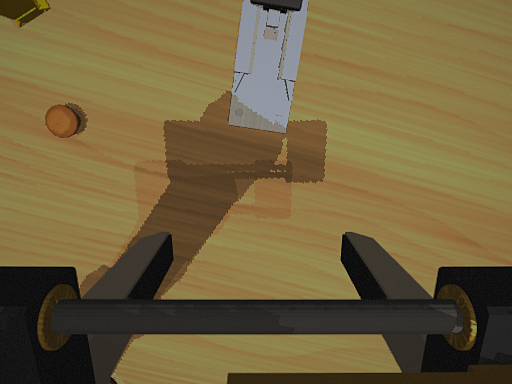

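This view shows the empty slide B, with its mouth corners at about (229,124) and (287,133), cut off at the top. The knob is at (62,120). I'll move forward for a full view.

Call:
{"method": "apply_moves", "body": {"commands": [[[50, 0, 0, 0, 0, 7, 1], [50, 0, 0, 0, 0, 7, 1], [0, 0, 0, 0, 0, 0, 1]]]}}

```text
clock: 3.02
position: [0.5166, -0.178, 0.2185]
ee_rot: [-3.141, -0.002, 0.005]
ft_force: [0.2, 0.4, -0.6]
width: 0.0928
grasp_force: 0.0
```

Run:
```python
from h import *
im=optics.capture("wrist"); cp("wrist")
print(arm.get_obs()["position"],arm.get_obs()["ee_rot"])
for q in ["seat_b","button_a","dock_b"]:
    for r in optics.tip_of("wrist",q): print(q,np.round(r["xyz"],4).tolist(),round(r["score"],2),np.round(proj("wrist",r["xyz"])).tolist())
u,v=proj("wrist",[.552,-.172,.01]); x0=int(max(0,min(312,u-100)));y0=int(max(0,min(184,v-100)))
print(x0,y0)
cv2.imwrite("pics/w2.png",cv2.resize(im[y0:y0+200,x0:x0+200],None,fx=3,fy=3,interpolation=cv2.INTER_CUBIC))
```

```text
[ 0.51422174 -0.17893293  0.21831625] [3.14151229e+00 1.12041764e-03 3.72118157e-03]
seat_b [0.5531, -0.1743, 0.0118] 0.8 [253.0, 136.0]
dock_b [0.5528, -0.1713, -0.0001] 0.93 [250.0, 135.0]
150 36
```

View pics/w2.png

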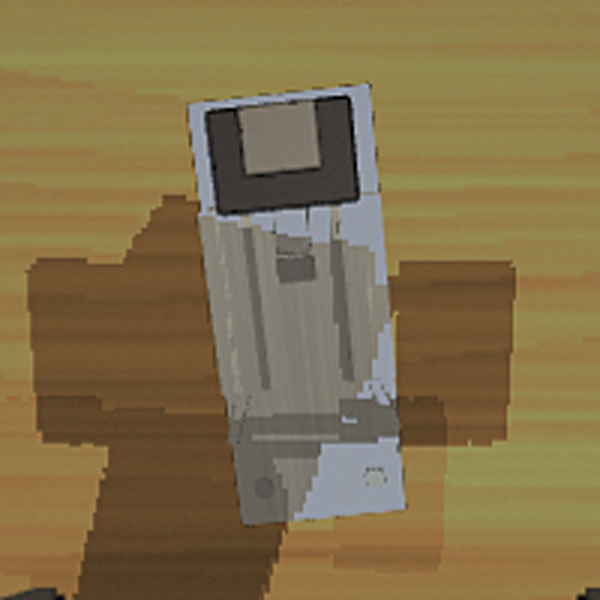

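Slide B is fully visible in this crop. The base corners are at (188,103), (370,85), (405,509) and (244,524), and the button is at (280,137).

```bash
cat >> h.py <<'E'
def fit(cam,corners,x0,y0,s):
    # corners: far-left, far-right, near-right, near-left of base top (z=.01)
    W=np.array([onz(cam,(x0+(a+.5)/s-.5,y0+(b+.5)/s-.5),.01)[:2] for a,b in corners])
    L=np.array([[.08,.033],[.08,-.033],[-.08,-.033],[-.08,.033]])
    print("sides",[round(float(np.linalg.norm(W[i]-W[i-1])),4) for i in range(4)])
    A=W-W.mean(0); th=np.arctan2((L[:,0]*A[:,1]-L[:,1]*A[:,0]).sum(),(L*A).sum())
    print("centre",W.mean(0).round(4),"yaw",round(th,4),np.degrees(th).round(2)); return W.mean(0),th
E
python3 - <<'E'
from h import *
fit("wrist",[(188,103),(370,85),(405,509),(244,524)],150,36,3)
E
```

```text
sides [0.1592, 0.0652, 0.1589, 0.0647]
centre [ 0.5446 -0.1725] yaw 0.1033 5.92
```

Call:
{"method": "apply_moves", "body": {"commands": [[[0, -60, 0, 0, 0, 0, 1], [0, -60, 0, 0, 0, 0, 1], [0, -60, 0, 0, 0, 0, 1], [0, -60, 0, 0, 0, 0, 1], [0, -60, 0, 0, 0, 0, 1]]]}}

```text
clock: 3.85
position: [0.5128, 0.1219, 0.2192]
ee_rot: [3.141, -0.001, 0.002]
ft_force: [1.7, -0.2, -0.6]
width: 0.0926
grasp_force: 0.0
```

Call:
{"method": "apply_moves", "body": {"commands": [[[-30, -55, 0, 0, 0, 5, 1], [0, -50, 0, 0, 0, 5, 1], [0, 0, 0, 0, 0, 0, 1]]]}}

```text
clock: 4.22
position: [0.486, 0.2304, 0.2191]
ee_rot: [-3.139, 0.0, -0.163]
ft_force: [0.7, -0.1, 0.1]
width: 0.093
grasp_force: 0.0
```

Run:
```python
from h import *
im=optics.capture("wrist"); cp("wrist")
print(arm.get_obs()["position"],arm.get_obs()["ee_rot"])
for q in ["seat_a","button_a","dock_a","light_grip"]:
    for r in optics.tip_of("wrist",q): print(q,np.round(r["xyz"],4).tolist(),round(r["score"],2),np.round(proj("wrist",r["xyz"])).tolist())
u,v=proj("wrist",[.538,.223,.01]); x0=int(max(0,min(312,u-100)));y0=int(max(0,min(184,v-100)))
print(x0,y0)
cv2.imwrite("pics/w3.png",cv2.resize(im[y0:y0+200,x0:x0+200],None,fx=3,fy=3,interpolation=cv2.INTER_CUBIC))
```

```text
[0.48674986 0.22698026 0.21893433] [ 3.14148934e+00  4.23582292e-05 -1.67557712e-01]
seat_a [0.5361, 0.4196, 0.0124] 0.63 [83.0, 156.0]
button_a [0.5867, 0.4269, 0.0445] 0.65 [45.0, 113.0]
button_a [0.597, 0.2142, 0.04] 0.61 [251.0, 64.0]
dock_a [0.5334, 0.4214, -0.0022] 0.6 [89.0, 156.0]
light_grip [0.5425, 0.1009, 0.0416] 0.86 [371.0, 101.0]
light_grip [0.5396, 0.2225, 0.0547] 0.77 [252.0, 126.0]
light_grip [0.4268, 0.0294, -0.0001] 0.39 [425.0, 189.0]
152 24
```

View pics/w3.png

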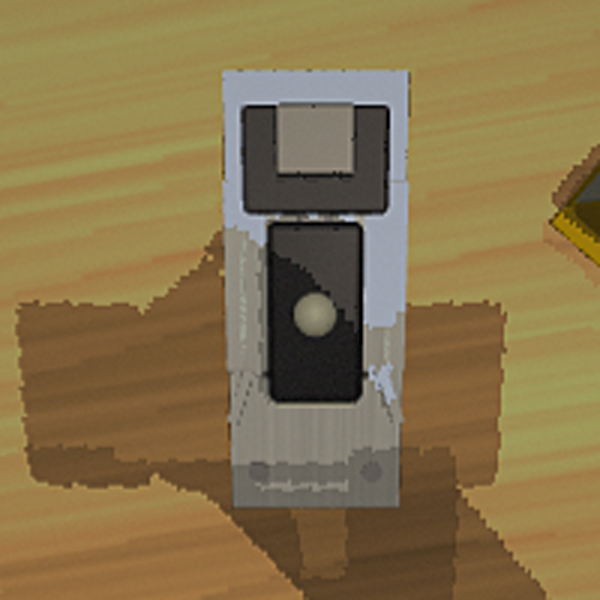

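Slide A with the latched light fills this crop. The base corners are at (222,70), (409,70), (399,507) and (234,507), the button centre at (315,139) and the dome at (315,315). I'll fit it and check the offsets.

Run:
```python
from h import *
cp("wrist")
c,th=fit("wrist",[(222,70),(409,70),(399,507),(234,507)],152,24,3)
f=lambda a,b,z:onz("wrist",(152+(a+.5)/3-.5,24+(b+.5)/3-.5),z)[:2]
R=np.array([[np.cos(th),np.sin(th)],[-np.sin(th),np.cos(th)]])
for n,a,b,z in [("button",315,139,.042),("dome",315,315,.077),("bodytopcentre",315,313,.074)]:
    w=f(a,b,z); print(n,w.round(4),"in dock",(R@(w-c)).round(4))
o=arm.get_obs();print(o["position"],o["ee_rot"], o["clock"])
for q in ["light_grip","button_a"]:
  for r in optics.find_in("wrist",q): print(q,np.round(r["xyz"],4),r["score"])
```

```text
sides [0.1591, 0.0657, 0.1591, 0.0651]
centre [0.5388 0.2142] yaw -0.1721 -9.86
button [0.592  0.2053] in dock [0.0539 0.0003]
dome [0.5389 0.2148] in dock [0.     0.0005]
bodytopcentre [0.5393 0.2147] in dock [0.0004 0.0005]
[0.48800176 0.22387257 0.21878168] [ 3.14037577e+00 -2.12388668e-04 -1.74394846e-01] 4.475
light_grip [0.5417 0.2227 0.077 ] 0.72
light_grip [0.5444 0.1073 0.0642] 0.58
button_a [0.585  0.4192 0.0398] 0.9
button_a [0.5942 0.2148 0.0399] 0.56
```

The scale fits, but the arm was still settling between the picture and the pose reading. I'll repeat it with the arm standing still and the parameters taken alongside the picture.

Call:
{"method": "apply_moves", "body": {"commands": [[[0, 0, 0, 0, 0, 0, -1], [0, 0, 0, 0, 0, 0, -1], [0, 0, 0, 0, 0, 0, -1]]]}}

```text
clock: 4.95
position: [0.4877, 0.2265, 0.2187]
ee_rot: [-3.142, 0.0, -0.171]
ft_force: [0.3, -0.3, -0.5]
width: 0.0675
grasp_force: 0.0
```

Run:
```python
from h import *
import pickle
o=arm.get_obs(); print(o["position"],o["ee_rot"],o["ft_force"])
CP["wrist"]=optics.camera_params("wrist"); im=optics.capture("wrist"); pickle.dump(CP,open("cpA.pkl","wb"))
print(arm.get_obs()["position"])
cv2.imwrite("pics/w4.png",cv2.resize(im[24:224,152:352],None,fx=3,fy=3,interpolation=cv2.INTER_CUBIC))
```

```text
[0.4876648  0.2264548  0.21868272] [-3.14151518e+00  4.98116001e-05 -1.70790718e-01] [ 0.265284   -0.30742904 -0.49631023]
[0.48763888 0.22652225 0.21867354]
```

View pics/w4.png

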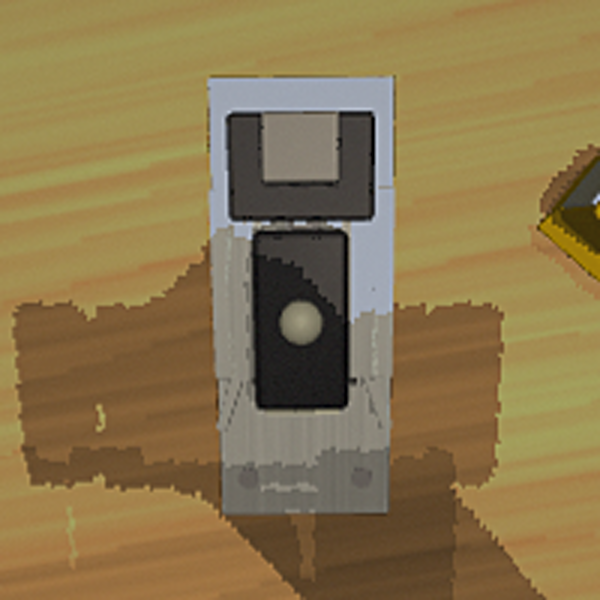

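The arm is now still. The base corners are at (209,77), (395,75), (388,513) and (222,514), the button at (300,147) and the dome at (301,323).

Run:
```python
from h import *
import pickle; CP.update(pickle.load(open("cpA.pkl","rb")))
c,th=fit("wrist",[(209,77),(395,75),(388,513),(222,514)],152,24,3)
f=lambda a,b,z:onz("wrist",(152+(a+.5)/3-.5,24+(b+.5)/3-.5),z)[:2]
R=np.array([[np.cos(th),np.sin(th)],[-np.sin(th),np.cos(th)]])
bt=f(300,147,.042); d=f(301,323,.077); print(bt,R@(bt-c),d,R@(d-c))
o=arm.get_obs(); p=o["position"]; y=o["ee_rot"][2]; T=np.array([[np.cos(y),np.sin(y)],[np.sin(y),-np.cos(y)]])
b=c+R.T@[.054,0]
print("tool move to button mm",T@(b-p[:2])*1000,"turn deg about tool z",-np.degrees(th-y))
```

```text
sides [0.1597, 0.0654, 0.1599, 0.0656]
centre [0.537  0.2223] yaw -0.1662 -9.53
[0.59004865 0.21382274] [0.05376622 0.00042722] [0.53690605 0.22240301] [-6.35801664e-05  9.51886602e-05]
tool move to button mm [103.3146773   -4.44771134] turn deg about tool z -0.2510105848376332
```

Call:
{"method": "apply_moves", "body": {"commands": [[[52, -2, 0, 0, 0, 0, -1], [52, -2.5, 0, 0, 0, 0, -1], [0, 0, 60, 0, 0, 0, -1], [0, 0, 60, 0, 0, 0, -1], [0, 0, 30, 0, 0, 0, -1]]]}}

```text
clock: 5.62
position: [0.5888, 0.2125, 0.0649]
ee_rot: [3.139, 0.005, -0.171]
ft_force: [-0.1, -0.1, 0.7]
width: 0.0137
grasp_force: 0.0
```

Call:
{"method": "apply_moves", "body": {"commands": [[[0, 0, 8, 0, 0, 0, -1], [0, 0, 3, 0, 0, 0, -1], [0, 0, 0, 0, 0, 0, -1]]]}}

```text
clock: 6.0
position: [0.592, 0.2138, 0.0592]
ee_rot: [-3.14, -0.003, -0.171]
ft_force: [0.3, 0.1, -0.5]
width: 0.0004
grasp_force: 0.0
```

Call:
{"method": "apply_moves", "body": {"commands": [[[-1, 0, 8, 0, 0, 0, -1], [0, 0, 6, 0, 0, 0, -1], [0, 0, 2, 0, 0, 0, -1], [0, 0, 1.5, 0, 0, 0, -1], [0, 0, 0, 0, 0, 0, -1]]]}}

```text
clock: 6.62
position: [0.5899, 0.2135, 0.0401]
ee_rot: [-3.142, 0.0, -0.171]
ft_force: [-1.4, 0.5, 1.6]
width: 0.0007
grasp_force: 0.2
```

Call:
{"method": "apply_moves", "body": {"commands": [[[0, 0, 2, 0, 0, 0, -1], [0, 0, 1, 0, 0, 0, -1], [0, 0, 1, 0, 0, 0, -1], [0, 0, 0, 0, 0, 0, -1]]]}}

```text
clock: 7.12
position: [0.5901, 0.2135, 0.0362]
ee_rot: [-3.141, -0.0, -0.171]
ft_force: [0.2, -1.3, 1.7]
width: 0.0005
grasp_force: 0.7
```

Run:
```python
from h import *
o=arm.get_obs();print(o["position"],o["ft_force"])
im=optics.capture("top")
for c in ["top"]:
  for r in optics.find_in(c,"light_grip"): print(np.round(r["xyz"],4),r["score"])
```

```text
[0.59008369 0.21351135 0.03622555] [ 0.20892183 -1.27071714  1.66414744]
[0.5378 0.0937 0.062 ] 0.87
```

Call:
{"method": "apply_moves", "body": {"commands": [[[0, 0, 0.8, 0, 0, 0, -1], [0, 0, 0, 0, 0, 0, -1], [0, 0, 0, 0, 0, 0, -1]]]}}

```text
clock: 7.6
position: [0.5901, 0.2135, 0.0357]
ee_rot: [-3.141, -0.0, -0.171]
ft_force: [-0.6, 0.3, 4.0]
width: 0.0006
grasp_force: 1.9
```

Run:
```python
from h import *
o=arm.get_obs();print(o["position"],o["ft_force"],o["clock"])
im=optics.capture("side"); cv2.imwrite("pics/s2.png",cv2.resize(im[120:220,190:310],None,fx=5,fy=5,interpolation=cv2.INTER_CUBIC))
for r in optics.find_in("side","light_grip"): print(np.round(r["xyz"],4),r["score"])
```

```text
[0.59010818 0.21352034 0.03570281] [-0.60539384  0.26972064  4.03750308] 7.6
[0.5258 0.2101 0.0549] 0.74
[0.5458 0.0859 0.0396] 0.74
[0.6962 0.3235 0.0705] 0.51
```

View pics/s2.png

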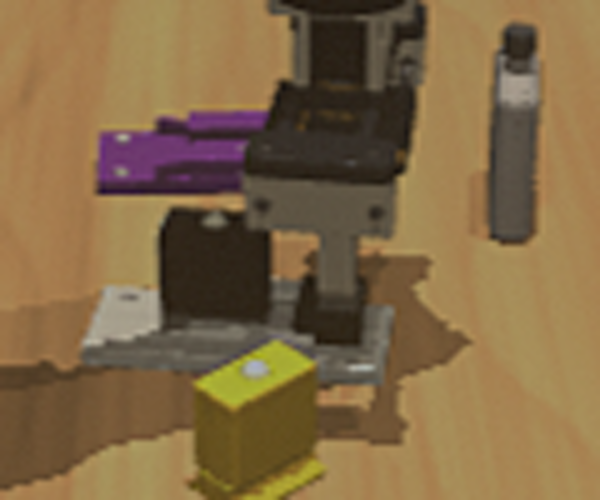

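The side crop shows the light at (215,265) with a clear gap to the stop block at (330,310), so it has sprung loose about 12 mm. I'll lift, open and go over the light.

Call:
{"method": "apply_moves", "body": {"commands": [[[0, 0, -20, 0, 0, 0, -1], [0, 0, -55, 0, 0, 0, 1], [-33, 0, 0, 0, 0, 0, 1], [-33, 0, 0, 0, 0, 0, 1], [0, 0, 0, 0, 0, 0, 1]]]}}

```text
clock: 8.32
position: [0.5217, 0.2256, 0.1099]
ee_rot: [3.141, 0.003, -0.167]
ft_force: [0.1, -0.3, -0.2]
width: 0.0355
grasp_force: 0.0
```

Call:
{"method": "apply_moves", "body": {"commands": [[[0, 0, 0, 0, 0, 0, 1], [0, 0, 0, 0, 0, 0, 1], [0, 0, 0, 0, 0, 0, 1]]]}}

```text
clock: 8.7
position: [0.5256, 0.2243, 0.1101]
ee_rot: [3.142, -0.0, -0.172]
ft_force: [-0.2, -0.4, 0.7]
width: 0.0659
grasp_force: 0.0
```

Call:
{"method": "apply_moves", "body": {"commands": [[[0, 0, 30, 0, 0, -0.3, 1], [0, 0, 30, 0, 0, 0, 1], [0, 0, 15, 0, 0, 0, 1], [0, 0, 4, 0, 0, 0, 1], [0, 0, 0, 0, 0, 0, 1]]]}}

```text
clock: 9.32
position: [0.5254, 0.2249, 0.0319]
ee_rot: [-3.141, -0.001, -0.166]
ft_force: [0.9, 0.8, 0.2]
width: 0.0933
grasp_force: 0.0
```

Call:
{"method": "apply_moves", "body": {"commands": [[[0, 0, 0, 0, 0, 0, -1], [0, 0, 0, 0, 0, 0, -1], [0, 0, 0, 0, 0, 0, -1], [0, 0, 0, 0, 0, 0, -1], [0, 0, 0, 0, 0, 0, -1]]], "grip_force": 25}}

```text
clock: 9.95
position: [0.5249, 0.2247, 0.0314]
ee_rot: [-3.141, -0.0, -0.165]
ft_force: [0.3, 1.1, 0.2]
width: 0.0472
grasp_force: 0.0
```

Call:
{"method": "apply_moves", "body": {"commands": [[[0, 0, 0, 0, 0, 0, -1], [0, 0, 0, 0, 0, 0, -1], [0, 0, 0, 0, 0, 0, -1]]]}}

```text
clock: 10.32
position: [0.5248, 0.2247, 0.0314]
ee_rot: [-3.142, 0.0, -0.165]
ft_force: [1.1, -0.3, 0.6]
width: 0.03
grasp_force: 25.0
```

Call:
{"method": "apply_moves", "body": {"commands": [[[-10, 0, 0, 0, 0, 0, -1], [-20, 0, 0, 0, 0, 0, -1], [-25, 0, 0, 0, 0, 0, -1], [-25, 0, 0, 0, 0, 0, -1], [0, 0, 0, 0, 0, 0, -1]]]}}

```text
clock: 10.95
position: [0.4432, 0.2385, 0.0314]
ee_rot: [3.141, 0.003, -0.162]
ft_force: [-0.5, -0.4, -3.2]
width: 0.0298
grasp_force: 25.0
```

Call:
{"method": "apply_moves", "body": {"commands": [[[0, 0, -20, 0, 0, 0, -1], [0, 0, -50, 0, 0, 0, -1], [0, 0, -50, 0, 0, 0, -1], [0, 0, -40, 0, 0, 0, -1], [0, 0, 0, 0, 0, 0, -1]]]}}

```text
clock: 11.58
position: [0.4485, 0.2385, 0.1943]
ee_rot: [-3.137, -0.006, -0.167]
ft_force: [0.7, 0.2, -2.2]
width: 0.03
grasp_force: 25.0
```

Call:
{"method": "apply_moves", "body": {"commands": [[[18, 57, -6, 0, 0, 0, -1], [19, 57, -6, 0, 0, 0, -1], [19, 57, -6, 0, 0, 0, -1], [18, 57, -6, 0, 0, 0, -1], [19, 57, -4, 0, 0, 0, -1]]]}}

```text
clock: 12.2
position: [0.4899, -0.0608, 0.2178]
ee_rot: [3.141, 0.003, -0.166]
ft_force: [0.6, 1.2, -2.5]
width: 0.03
grasp_force: 25.0
```

Call:
{"method": "apply_moves", "body": {"commands": [[[19, 57, 0, 0, 0, 0, -1], [19, 58, 0, 0, 0, -7.7, -1], [0, 0, 0, 0, 0, -7.7, -1], [0, 0, 0, 0, 0, 0, -1], [0, 0, 0, 0, 0, 0, -1]]]}}

```text
clock: 12.82
position: [0.5088, -0.1771, 0.2182]
ee_rot: [-3.14, 0.002, 0.103]
ft_force: [0.1, 0.6, -2.3]
width: 0.0299
grasp_force: 25.0
```

Call:
{"method": "apply_moves", "body": {"commands": [[[0, 0, 0, 0, 0, 0, -1], [0, 0, 0, 0, 0, 0, -1], [0, 0, 0, 0, 0, 0, -1]]]}}

```text
clock: 13.2
position: [0.5094, -0.1779, 0.2195]
ee_rot: [3.141, -0.0, 0.104]
ft_force: [-0.4, -0.4, -2.9]
width: 0.0302
grasp_force: 25.0
```

Run:
```python
from h import *
import pickle
o=arm.get_obs(); print(o["position"],o["ee_rot"])
CP["wrist"]=optics.camera_params("wrist"); im=optics.capture("wrist"); pickle.dump(CP,open("cpB.pkl","wb"))
u,v=proj("wrist",[.549,-.174,.01]); print(u,v,arm.get_obs()["position"])
x0,y0=int(u)-100,max(0,int(v)-100); print(x0,y0)
cv2.imwrite("pics/w5.png",cv2.resize(im[y0:y0+200,x0:x0+200],None,fx=3,fy=3,interpolation=cv2.INTER_CUBIC))
for r in optics.tip_of("wrist","seat_b"): print(r["xyz"],r["score"])
for r in optics.tip_of("wrist","light_foot"): print("foot",r["xyz"],r["score"])
```

```text
[ 0.5093908  -0.17791109  0.21950938] [ 3.14147620e+00 -2.32045895e-04  1.03816465e-01]
257.1891054818294 134.7745522995586 [ 0.50936141 -0.17801848  0.21948216]
157 34
[0.5534, -0.1713, 0.0107] 0.93
[0.5483, -0.1688, -0.0026] 0.4
foot [0.5436, 0.0954, -0.0012] 0.61
```

View pics/w5.png

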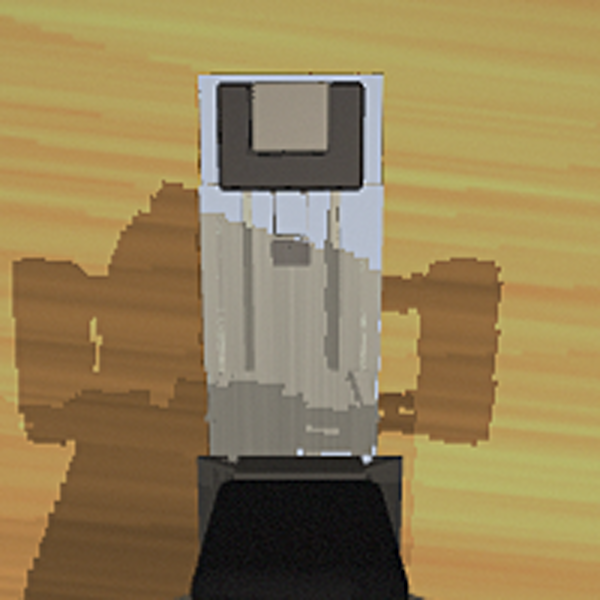

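Slide B sits ahead of the held light. The far base corners are at (198,75) and (384,73), the side edges at row 455 are at columns 210 and 377, and the button is at (290,117). The light covers the near end.

Run:
```python
from h import *
import pickle; CP.update(pickle.load(open("cpB.pkl","rb")))
f=lambda a,b,z:onz("wrist",(157+(a+.5)/3-.5,34+(b+.5)/3-.5),z)[:2]
FL,FR,NL,NR=f(198,75,.01),f(384,73,.01),f(210,455,.01),f(377,455,.01)
print(np.linalg.norm(FL-FR),np.linalg.norm(NL-NR))
v=(FL+FR)/2-(NL+NR)/2; th=np.arctan2(v[1],v[0]); w=FL-FR
print("yaw sides",th,"far edge",np.arctan2(-w[0],w[1]), "L",np.arctan2(*(FL-NL)[::-1]),"R",np.arctan2(*(FR-NR)[::-1]))
e=np.array([np.cos(th),np.sin(th)]); n=np.array([-e[1],e[0]])
c=(FL+FR)/2-.08*e; print("centre",c,th)
b=f(290,117,.042)-c; print("button in dock",b@e,b@n)
o=arm.get_obs(); p=o["position"]; y=o["ee_rot"][2]; T=np.array([[np.cos(y),np.sin(y)],[np.sin(y),-np.cos(y)]])
for x in (-.092,-.08): print("tool mm to x",x,T@(c+e*x-p[:2])*1000,"turn",-np.degrees(th-y))
```

```text
0.06598827144969886 0.06563425262403663
yaw sides 0.10847372204864414 far edge 0.11379139026239307 L 0.10974692618836554 R 0.10720663845987026
centre [ 0.54907112 -0.17055543] 0.10847372204864414
button in dock 0.06301322358713177 0.00018889256665010002
tool mm to x -0.092 [-51.6838829   -2.99692023] turn -0.28940591372695135
tool mm to x -0.08 [-39.68403598  -3.05753301] turn -0.28940591372695135
```

The button sits 63 mm from the slide's centre, so the stop is set about 9 mm deep.

Call:
{"method": "apply_moves", "body": {"commands": [[[-51.7, -3, 0, 0, 0, -0.3, -1], [0, 0, 55, 0, 0, 0, -1], [0, 0, 55, 0, 0, 0, -1], [0, 0, 50, 0, 0, 0, -1], [0, 0, 15, 0, 0, 0, -1]]]}}

```text
clock: 13.98
position: [0.456, -0.1801, 0.0421]
ee_rot: [-3.139, 0.005, 0.109]
ft_force: [0.7, 0.3, -2.6]
width: 0.0299
grasp_force: 25.0
```

Call:
{"method": "apply_moves", "body": {"commands": [[[0, 0, 0, 0, 0, 0, -1], [0, 0, 0, 0, 0, 0, -1], [0, 0, 0, 0, 0, 0, -1]]]}}

```text
clock: 14.35
position: [0.4589, -0.1811, 0.046]
ee_rot: [3.14, -0.003, 0.108]
ft_force: [-0.7, 0.9, -2.9]
width: 0.0299
grasp_force: 25.0
```

```bash
cat > loc.py <<'E'
from h import *
o=arm.get_obs(); p=o["position"]; th=.1085
e=np.array([np.cos(th),np.sin(th)]); n=np.array([-e[1],e[0]]); b=p[:2]-[.5491,-.1706]
print("dock x,y mm",(b@e*1000).round(2),(b@n*1000).round(2),"z",p[2].round(4),"rot",o["ee_rot"].round(4),"F",o["ft_force"].round(1),o["clock"])
E
python3 loc.py
```

```text
dock x,y mm -90.85 -0.66 z 0.046 rot [ 3.14   -0.0034  0.1085] F [-0.7  0.9 -2.9] 14.35
```

Call:
{"method": "apply_moves", "body": {"commands": [[[0, -0.6, 10, 0, 0, 0, -1], [0, 0, 3.6, 0, 0, 0, -1], [0, 0, 0, 0, 0, 0, -1], [0, 0, 0, 0, 0, 0, -1]]]}}

```text
clock: 14.85
position: [0.4574, -0.18, 0.0307]
ee_rot: [-3.141, 0.0, 0.109]
ft_force: [-0.5, 1.0, 0.3]
width: 0.0299
grasp_force: 25.0
```

```bash
python3 loc.py
```

```text
dock x,y mm -92.18 0.62 z 0.0307 rot [-3.1415e+00  3.0000e-04  1.0860e-01] F [-0.5  1.   0.3] 14.85
```

Call:
{"method": "apply_moves", "body": {"commands": [[[0, 0.5, -0.8, 0, 0, 0, -1], [0, 0, 0, 0, 0, 0, -1], [15, 0, 0, 0, 0, 0, -1], [10, 0, 0, 0, 0, 0, -1], [0, 0, 0, 0, 0, 0, -1]]]}}

```text
clock: 15.48
position: [0.4842, -0.1773, 0.0316]
ee_rot: [3.141, -0.002, 0.11]
ft_force: [-0.1, -0.2, -2.3]
width: 0.03
grasp_force: 25.0
```

```bash
python3 loc.py
```

```text
dock x,y mm -65.23 0.34 z 0.0316 rot [ 3.1414e+00 -1.9000e-03  1.1000e-01] F [-0.1 -0.2 -2.3] 15.475
```

Call:
{"method": "apply_moves", "body": {"commands": [[[10, 0, 0, 0, 0, 0, -1], [10, 0, 0, 0, 0, 0, -1], [10, 0, 0, 0, 0, 0, -1], [8, 0, 0, 0, 0, 0, -1], [0, 0, 0, 0, 0, 0, -1]]]}}

```text
clock: 16.1
position: [0.521, -0.1734, 0.0315]
ee_rot: [-3.142, -0.001, 0.109]
ft_force: [-0.0, -0.3, -2.5]
width: 0.0299
grasp_force: 25.0
```

```bash
python3 loc.py
```

```text
dock x,y mm -28.2 0.26 z 0.0315 rot [-3.1415e+00 -8.0000e-04  1.0920e-01] F [-0.  -0.3 -2.5] 16.1
```

Inside the rails without contact. Next is the catch zone, in smaller steps.

Call:
{"method": "apply_moves", "body": {"commands": [[[5, 0, 0, 0, 0, 0, -1], [5, 0, 0, 0, 0, 0, -1], [5, 0, 0, 0, 0, 0, -1], [3, 0, 0, 0, 0, 0, -1], [0, 0, 0, 0, 0, 0, -1]]]}}

```text
clock: 16.73
position: [0.5382, -0.1717, 0.0316]
ee_rot: [-3.142, -0.0, 0.109]
ft_force: [-0.5, 0.6, -1.9]
width: 0.0298
grasp_force: 25.0
```

Call:
{"method": "apply_moves", "body": {"commands": [[[4, 0, 0, 0, 0, 0, -1], [3, 0, 0, 0, 0, 0, -1], [2, 0, 0, 0, 0, 0, -1], [0, 0, 0, 0, 0, 0, -1]]]}}

```text
clock: 17.23
position: [0.5464, -0.1708, 0.0314]
ee_rot: [-3.141, 0.001, 0.108]
ft_force: [-2.4, -0.7, -1.6]
width: 0.0301
grasp_force: 25.0
```

```bash
python3 loc.py
```

```text
dock x,y mm -2.7 0.08 z 0.0314 rot [-3.1413e+00  1.4000e-03  1.0850e-01] F [-2.4 -0.7 -1.6] 17.225
```

Call:
{"method": "apply_moves", "body": {"commands": [[[2, 0, 0, 0, 0, 0, -1], [2, 0, 0, 0, 0, 0, -1], [1.5, 0, 0, 0, 0, 0, -1], [0, 0, 0, 0, 0, 0, -1]]]}}

```text
clock: 17.73
position: [0.5522, -0.1702, 0.0313]
ee_rot: [-3.141, 0.001, 0.109]
ft_force: [-2.7, -1.2, -0.8]
width: 0.0298
grasp_force: 25.0
```

Call:
{"method": "apply_moves", "body": {"commands": [[[1.5, 0, 0, 0, 0, 0, -1], [1, 0, 0, 0, 0, 0, -1], [0, 0, 0, 0, 0, 0, -1]]]}}

```text
clock: 18.1
position: [0.5548, -0.1699, 0.0314]
ee_rot: [-3.141, 0.0, 0.109]
ft_force: [-3.9, -0.6, -2.9]
width: 0.0298
grasp_force: 25.0
```

```bash
python3 loc.py
```

```text
dock x,y mm 5.74 0.12 z 0.0314 rot [-3.1414e+00  5.0000e-04  1.0860e-01] F [-3.9 -0.6 -2.9] 18.1
```

Call:
{"method": "apply_moves", "body": {"commands": [[[1, 0, 0, 0, 0, 0, -1], [0.5, 0, 0, 0, 0, 0, -1], [0, 0, 0, 0, 0, 0, -1]]]}}

```text
clock: 18.48
position: [0.5564, -0.1697, 0.0315]
ee_rot: [-3.141, 0.0, 0.109]
ft_force: [-3.4, -0.9, -2.8]
width: 0.0297
grasp_force: 25.0
```

Call:
{"method": "apply_moves", "body": {"commands": [[[1, 0, 0, 0, 0, 0, -1], [0, 0, 0, 0, 0, 0, -1], [0, 0, 0, 0, 0, 0, -1]]]}}

```text
clock: 18.85
position: [0.5577, -0.1695, 0.0315]
ee_rot: [-3.141, -0.001, 0.109]
ft_force: [-3.2, -0.9, -2.4]
width: 0.0301
grasp_force: 25.0
```

Call:
{"method": "apply_moves", "body": {"commands": [[[1, 0, 0, 0, 0, 0, -1], [0, 0, 0, 0, 0, 0, -1], [0, 0, 0, 0, 0, 0, -1]]]}}

```text
clock: 19.23
position: [0.5584, -0.1694, 0.0316]
ee_rot: [-3.141, 0.0, 0.109]
ft_force: [-3.9, -0.8, -3.1]
width: 0.0298
grasp_force: 25.0
```

```bash
python3 loc.py
```

```text
dock x,y mm 9.37 0.14 z 0.0316 rot [-3.1414e+00  1.0000e-04  1.0860e-01] F [-3.9 -0.8 -3.1] 19.225
```

Call:
{"method": "apply_moves", "body": {"commands": [[[0.7, 0, 0, 0, 0, 0, -1], [0, 0, 0, 0, 0, 0, -1]]]}}

```text
clock: 19.48
position: [0.5591, -0.1694, 0.0316]
ee_rot: [-3.141, 0.0, 0.109]
ft_force: [-4.0, -1.5, -3.2]
width: 0.0297
grasp_force: 25.0
```

Call:
{"method": "apply_moves", "body": {"commands": [[[0.7, 0, 0, 0, 0, 0, -1], [0, 0, 0, 0, 0, 0, -1]]]}}

```text
clock: 19.73
position: [0.5598, -0.1693, 0.0316]
ee_rot: [-3.141, 0.0, 0.109]
ft_force: [-4.2, -0.3, -2.6]
width: 0.0299
grasp_force: 25.0
```

```bash
python3 loc.py
python3 - <<'E'
from h import *
import pickle
CP["wrist"]=optics.camera_params("wrist"); im=optics.capture("wrist")
from h import *
e=np.array([np.cos(.1085),np.sin(.1085)])
for x in (.036,.04,.044,.054,.063): print(x,proj("wrist",[*(np.array([.5491,-.1706])+x*e),.032]).round())
cv2.imwrite("pics/w6.png",cv2.resize(im[0:200,157:357],None,fx=3,fy=3,interpolation=cv2.INTER_CUBIC))
E
```

```text
dock x,y mm 10.83 0.15 z 0.0316 rot [-3.1415  0.      0.1087] F [-4.2 -0.3 -2.6] 19.725
0.036 [258. 201.]
0.04 [258. 194.]
0.044 [258. 186.]
0.054 [258. 167.]
0.063 [258. 150.]
```

Call:
{"method": "apply_moves", "body": {"commands": [[[0.7, 0, 0, 0, 0, 0, -1], [0, 0, 0, 0, 0, 0, -1]]]}}

```text
clock: 20.02
position: [0.5606, -0.1693, 0.0316]
ee_rot: [-3.141, 0.0, 0.109]
ft_force: [-3.8, -1.0, -2.3]
width: 0.0301
grasp_force: 25.0
```

Call:
{"method": "apply_moves", "body": {"commands": [[[0.7, 0, 0, 0, 0, 0, -1], [0, 0, 0, 0, 0, 0, -1]]]}}

```text
clock: 20.27
position: [0.5608, -0.1692, 0.0316]
ee_rot: [-3.141, 0.001, 0.108]
ft_force: [-5.4, -0.7, -1.8]
width: 0.03
grasp_force: 25.0
```

```bash
python3 loc.py
```

```text
dock x,y mm 11.78 0.12 z 0.0316 rot [-3.1413e+00  1.0000e-03  1.0850e-01] F [-5.4 -0.7 -1.8] 20.275
```

Call:
{"method": "apply_moves", "body": {"commands": [[[0.5, 0, 0, 0, 0, 0, -1], [0, 0, 0, 0, 0, 0, -1]]]}}

```text
clock: 20.52
position: [0.5608, -0.1692, 0.0315]
ee_rot: [-3.141, 0.002, 0.108]
ft_force: [-5.3, -0.8, -1.9]
width: 0.0301
grasp_force: 25.0
```

```bash
python3 loc.py
```

```text
dock x,y mm 11.78 0.15 z 0.0315 rot [-3.1412e+00  2.0000e-03  1.0840e-01] F [-5.3 -0.8 -1.9] 20.525
```

It stalls at the depth where the stop should be, 3 mm past the click. I'll back off; if it is latched, the catch should hold it with a backward pull.

Call:
{"method": "apply_moves", "body": {"commands": [[[-1, 0, 0, 0, 0, 0, -1], [-1, 0, 0, 0, 0, 0, -1], [-1, 0, 0, 0, 0, 0, -1], [-1, 0, 0, 0, 0, 0, -1], [0, 0, 0, 0, 0, 0, -1]]]}}

```text
clock: 21.15
position: [0.5578, -0.1695, 0.0316]
ee_rot: [-3.141, -0.0, 0.109]
ft_force: [-2.5, -0.9, -3.3]
width: 0.0299
grasp_force: 25.0
```

```bash
python3 loc.py
```

```text
dock x,y mm 8.77 0.13 z 0.0316 rot [-3.1415e+00 -2.0000e-04  1.0860e-01] F [-2.5 -0.9 -3.3] 21.15
```

Call:
{"method": "apply_moves", "body": {"commands": [[[-0.8, 0, 0, 0, 0, 0, -1], [0, 0, 0, 0, 0, 0, -1]]]}}

```text
clock: 21.4
position: [0.5577, -0.1695, 0.0317]
ee_rot: [3.142, -0.002, 0.109]
ft_force: [-2.0, 0.2, -4.1]
width: 0.0297
grasp_force: 25.0
```

```bash
python3 loc.py
```

```text
dock x,y mm 8.66 0.14 z 0.0317 rot [ 3.1415e+00 -1.5000e-03  1.0880e-01] F [-2.   0.2 -4.1] 21.4
```

It stays at 8.7 mm against the pull, so it is latched. I'll lower it to rest and open.

Call:
{"method": "apply_moves", "body": {"commands": [[[0.5, 0, 0.8, 0, 0, 0, -1], [0, 0, 0, 0, 0, 0, -1], [0, 0, 0, 0, 0, 0, 1], [0, 0, 0, 0, 0, 0, 1], [0, 0, 0, 0, 0, 0, 1]]]}}

```text
clock: 22.02
position: [0.5588, -0.1696, 0.0313]
ee_rot: [3.141, -0.003, 0.109]
ft_force: [-0.1, -0.0, 0.2]
width: 0.0552
grasp_force: 0.0
```

Call:
{"method": "apply_moves", "body": {"commands": [[[0, 0, 0, 0, 0, 0, 1], [0, 0, 0, 0, 0, 0, 1], [0, 0, 0, 0, 0, 0, 1], [0, 0, 0, 0, 0, 0, 1]]]}}

```text
clock: 22.52
position: [0.5575, -0.1696, 0.0308]
ee_rot: [-3.142, -0.0, 0.109]
ft_force: [0.6, 0.4, -0.6]
width: 0.0918
grasp_force: 0.0
```

Call:
{"method": "apply_moves", "body": {"commands": [[[0, 0, -40, 0, 0, 0, 1], [0, 0, -50, 0, 0, 0, 1], [0, 0, -50, 0, 0, 0, 1], [-45, 0, -46, 0, 0, 0, 1], [0, 0, 0, 0, 0, 0, 1]]]}}

```text
clock: 23.15
position: [0.5136, -0.1761, 0.2193]
ee_rot: [3.138, -0.006, 0.106]
ft_force: [0.8, 0.2, -0.2]
width: 0.0929
grasp_force: 0.0
```

Call:
{"method": "apply_moves", "body": {"commands": [[[0, 0, 0, 0, 0, 0, 1], [0, 0, 0, 0, 0, 0, 1], [0, 0, 0, 0, 0, 0, 1]]]}}

```text
clock: 23.52
position: [0.5141, -0.1738, 0.214]
ee_rot: [-3.14, 0.002, 0.109]
ft_force: [0.3, 0.1, -0.4]
width: 0.0929
grasp_force: 0.0
```

Run:
```python
from h import *
CP["wrist"]=optics.camera_params("wrist"); im=optics.capture("wrist")
print(arm.get_obs()["width"],arm.get_obs()["clock"])
u,v=proj("wrist",[.549,-.1706,.01]); x0,y0=int(u)-100,max(0,int(v)-100); print(x0,y0)
e=np.array([np.cos(.1085),np.sin(.1085)])
print("expected dome px",((proj("wrist",[*(np.array([.5491,-.1706])+.009*e),.077])-[x0,y0])*3).round())
cv2.imwrite("pics/w7.png",cv2.resize(im[y0:y0+200,x0:x0+200],None,fx=3,fy=3,interpolation=cv2.INTER_CUBIC))
```

```text
0.0928049467470599 23.575
157 39
expected dome px [303. 294.]
```

View pics/w7.png

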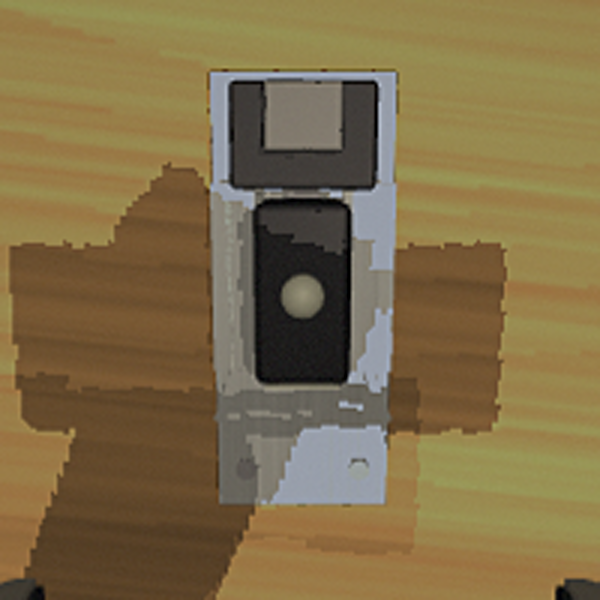

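The light sits straight and centred in slide B. The dome is at (302,297) where (303,294) was expected, with the same small gap to the stop block as when it was latched in A. It is latched, so I'm handing in.

```bash
python3 -c "
from plant import arm
print(arm.job_done())"
```

```text
the job is handed in; nothing more can be done
None
```

The light is latched in slide B, let go and clear of the robot, and the job was handed in at about 23.6 s of the 58 s allowed; no verdict came back, so whether it passed is unconfirmed.

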